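# Weigh down a specimen card for photography

### The arm

A 6-joint arm with a two-finger parallel gripper is mounted at the origin on the work surface. World frame = base frame: x ahead of the robot, y to its left, z up, the work surface at z = 0. Lengths are in m, angles in degrees, forces in N, time in s.
With the tool pointing down it reaches from about 0.35 to 0.725 m from the base axis. Payload 4.3 kg.
Tool frame: the origin (TCP) lies on the mounting face of the last link; the fingertips stand 173 mm ahead of it and the grasp point (between the pads) lies 155 mm ahead of it (bot.grasp_offset is the distance from the TCP to the grasp point, in m); z points along the fingers, y is the line along which they close (so a half turn about z gives the same grasp; the last joint's range is limited). The gripper opens to 85 mm and grips with 20 to 120 N. Pads are 22 mm wide; open, the fingers measure 114 mm over their backs; the gripper's body (76 mm by 85 mm) begins 54 mm behind the grasp point. The pads swing forward as they close: fully open they stand 13 mm farther back than shut.
Start: joints at [-6.32, 21.618, 4.641, 73.018, 0, 83.68], TCP at [0.575, 0, 0.405] pointing down, gripper open.
Joint ranges: [-156.06, 156.06], [-48.1, 94.91], [-58.44, 69.94], [-101.28, 121.22], [-78.64, 73.56], [-180, 180]. Speed limits (degrees/s): [147.25, 147.25, 180, 180, 180, 180].

### API

Orientations are given as a 3x3 rotation matrix whose columns are the frame's x, y, z axes.
In Python, from station import bot gives the robot as it stands. The module is installed in compiled form; this text tells all that it offers.
- The arm moves only by the tool drive_tool, never from a script. Its argument "series" is a list of rows, each a list of 5 numbers: the shift along the tool's x, y, z in cm, then the turn about the tool's z in rad, then the finger opening in cm, from 0 to 8.54. A call has 1 to 5 rows; each row is the pose to reach, as a shift and turn from the pose commanded when the call began, along the tool's axes at that moment; what a row does not reach only later rows make up. A row lasts 1/8 s, in which the tool goes at most 62.5 mm and 10.7 degrees, less where a joint would pass 70% of its speed; a pose out of reach is approached as far as the arm can. A call with a gripper value outside its range is refused whole. The fingers move at their own pace and stop on an object; "squeeze" is the grip in N (left out, the last holds). Time passes only in rows, so rows that repeat a pose let the fingers close. It gives the time, the measured TCP pose, the force, the opening and the grip force at its end, in the units of the state.
- bot.state(): the state, without advancing time (a new reading comes with each control period).
- bot.get_image(name): name is "scene" or "side" or "wrist"; returns the picture (384x512x3 uint8, red, green, blue); there is no depth.
- bot.camera_info(name): a dict with "fov_y" (degrees; the focal length in pixels is half the picture's height over the tangent of half this angle, whatever the lens; pixels are square), "cx", "cy" (the principal point, pixels), "R" (3x3) and "t" (3): a world point X has camera coordinates R X + t. Camera axes: x right, y down, z forward; pixel columns grow to the right and rows downward; lengths in m; the calibration is good to about 2 mm. A picture is of the moment at which its call begins: read the wrist's pose just before it. camera_info takes no time and is no camera call; for the wrist camera it gives the pose at the moment of the call.
- bot.sign_off(): hands the job in; it is judged then, once.
Trained networks look in the newest picture that a camera, given by its name, has taken for a name from the list of things; names that differ only in an ending like _2 or _b are one class to them, and where a whole thing is asked for, a point or a joint stands for the part that bears it (a point fixed in the world has none). Each returns a list of dicts, best first, with "confidence" (0 to 1); they miss things now and then, are a little off and sometimes report something else, mostly with a low value. They report only what shows in the picture. A call takes as long as a camera call. They do not tell look-alikes from the thing itself.
- bot.outline_of(camera, label): "pixels" (384x512 bool, what is visible of it) and "rect" ([left, top, right, bottom] in pixels, round what is visible of it).
- bot.landmark_of(camera, label): "position" ([column, row] in pixels: a listed point, or the origin of a listed thing).
The state is a dict: "time_s": time; "joint_positions": joint angles; "joint_velocities": joint speeds; "tau": joint torques, N m; "ee_pos": TCP position; "ee_rot": TCP orientation; "force": force on the tool from outside, world axes, zero at the start; "moment": the same for the moment, N m; "gripper_width": finger opening in m; "finger_force": force on a finger pad.
Only numpy, scipy, OpenCV 4.12 (cv2) and the standard library are available. Lean on these libraries where they do the work, as an engineer would, in place of code of your own. Each camera call takes 0.05 s, during which the arm holds its last target. There are 200 camera calls.

### The job

Take the two long steel weights out of the sloped tray and lay them on the specimen card, one along each of its two blank side margins: flat, in the middle of the margin and parallel to the card's sides, so that the mounted plant stays uncovered. Set them down gently rather than dropping them. Leave the short weight where it lies in its compartment, and do not disturb the tape roll, carton and brush.

Things in the scene. Friction and masses are not known exactly. Their poses are not given: they have to be found in the camera images.
- tray: Fixed white plastic tray on a low stand: three equal open compartments side by side across y. Its floor slopes 0.31 rad, higher at the far (+x) end. Outside 165 (up the slope) x 245 (y) x 35 deep, walls and floor 5 thick; compartments 155 x 75 inside, centres at y = -80, 0, 80. Origin: on the table 34 below the centre of the tray's underside; z up (frame level).
- board: Fixed grey copy board on the table, 200 (x) x 290 (y) x 15 high, with a specimen card 170 x 240 x 2 fixed on its middle (card top 17 above the table). The card's middle, 130 wide (y) over its whole depth, is a brown mount with a pressed plant; left and right of it are blank white margins 55 wide, 170 long. Origin: centre of the underside; z up.
- margin_left (a point): Point in the middle of the blank white left margin of the specimen card (towards the board's +y side), on the card's top face. Axes as the board: x along the margin (170 long), y across it (55 wide).
- margin_right (a point): Point in the middle of the blank white right margin of the specimen card (towards the board's -y side), on the card's top face. Axes as the board: x along the margin (170 long), y across it (55 wide).
- long_a: One of the two equal long weights. Plain steel bar 120 long (own x), 28 wide (y), 14 thick (z), with an upright grip rib on its middle, 45 long (x), 14 thick (y), rising from 14 to 45 above the underside. About 0.4 kg. Starts in any one of the tray's compartments, x up the slope. Origin: centre of its underside; z out of its top.
- long_b: The other long weight. Plain steel bar 120 long (own x), 28 wide (y), 14 thick (z), with an upright grip rib on its middle, 45 long (x), 14 thick (y), rising from 14 to 45 above the underside. About 0.4 kg. Starts in any one of the tray's compartments, x up the slope. Origin: centre of its underside; z out of its top.
- short: The short weight, to be left alone. Plain steel bar 70 long (own x), 28 wide (y), 14 thick (z), with an upright grip rib on its middle, 45 long (x), 14 thick (y), rising from 14 to 45 above the underside. About 0.3 kg. Starts in any one of the tray's compartments, x up the slope. Origin: centre of its underside; z out of its top.
- tape: Bystander: roll of pale tape lying flat, outer radius 50, inner radius 38, 24 high, beyond the work. Origin: centre of its underside.
- carton: Bystander: small cardboard carton 75 x 75 x 60 high. Origin: centre of its underside.
- brush: Bystander: wooden-handled brush about 180 long, lying near the robot. Origin: under its middle.
Not all that is in view belongs to the job. Leave any green or yellow look-alike of the long_a alone. Leave any red look-alike of the long_b alone.

How it is judged (in metres and radians):
At the end, for the whole second after the job is handed in: A long weight lies at rest on each margin of the card, either way: centre within 14 mm across and 22 mm along of the margin's middle, underside within 4 mm of the card, tilt under 0.08 rad, parallel to the margin within 0.17 rad. The short weight is within 30 mm of its start (((x of long_a in the frame of margin_left between -0.022 and 0.022 m and y of long_a in the frame of margin_left between -0.014 and 0.014 m and z of long_a in the frame of margin_left between -0.004 and 0.004 m and angle between the x axis of each of long_a, long_b and the x axis of board, either way round below 0.17 rad and x of long_b in the frame of margin_right between -0.022 and 0.022 m and y of long_b in the frame of margin_right between -0.014 and 0.014 m and z of long_b in the frame of margin_right between -0.004 and 0.004 m) or (x of long_a in the frame of margin_right between -0.022 and 0.022 m and y of long_a in the frame of margin_right between -0.014 and 0.014 m and z of long_a in the frame of margin_right between -0.004 and 0.004 m and angle between the x axis of each of long_a, long_b and the x axis of board, either way round below 0.17 rad and x of long_b in the frame of margin_left between -0.022 and 0.022 m and y of long_b in the frame of margin_left between -0.014 and 0.014 m and z of long_b in the frame of margin_left between -0.004 and 0.004 m)) and linear speed of each of long_a, long_b below 0.02 m/s and angle between each of long_a, long_b's own z axis and vertical below 0.08 rad and distance of short from where it was at the start of the episode below 0.03 m); the robot touches nothing.
It fails at once if a long weight is dropped or slammed down (moving faster than 0.35 m/s within 12 mm of the level of the card) (z of long_a in the frame of board below 0.029 m and linear speed of long_a above 0.35 m/s).
It fails at once if a long weight is dropped or slammed down (moving faster than 0.35 m/s within 12 mm of the level of the card) (z of long_b in the frame of board below 0.029 m and linear speed of long_b above 0.35 m/s).
It fails at once if the short weight is moved more than 30 mm (distance of short from where it was at the start of the episode above 0.03 m).
It fails at once if a bystander (tape, carton or brush) is moved more than 30 mm (distance of any of tape, carton, brush from where it was at the start of the episode above 0.03 m).
It also fails if it takes over 54 s, if anything falls off the work surface, if the arm or the gripper's body presses on something with over 40 N, if the wrist force passes 120 N, or if a joint passes its speed limit or range.

## Working session

There is one attempt and no reset: what is moved stays moved. The work goes in short steps, Python scripts to look and compute and a tool call to move; the robot and the scene stay as the last step left them, time stands still between calls to the robot, and variables do not carry over. Pictures are saved under pics/ and viewed, at most 10 in all, crops included, and the job is handed in when it is done.

Besides the shell and the picture viewer there is one more tool, called after "Request:" by a JSON object that holds its "fn" and its "kwargs". drive_tool: Moves the arm, as the interface text tells. Its arguments: {"type":"object","properties":{"series":{"type":"array","items":{"type":"array","items":{"type":"number"}}},"squeeze":{"type":"number"}},"required":["series"]}

```bash
mkdir -p pics
cat > h.py <<'E'
from station import bot
import numpy as np, cv2
def cam(n):
    c=bot.camera_info(n); f=192/np.tan(np.radians(c["fov_y"])/2)
    return f,c["cx"],c["cy"],np.array(c["R"]),np.array(c["t"])
def ray(n,p,c=None):
    f,cx,cy,R,t=c or cam(n)
    d=R.T@np.array([(p[0]-cx)/f,(p[1]-cy)/f,1]); return -R.T@t,d
def onz(n,p,z,c=None):
    o,d=ray(n,p,c); return o+d*(z-o[2])/d[2]
def proj(n,X,c=None):
    f,cx,cy,R,t=c or cam(n); v=R@np.array(X)+t
    return np.array([cx+f*v[0]/v[2],cy+f*v[1]/v[2]])
def save(n,f):
    im=bot.get_image(n); cv2.imwrite(f,im[:,:,::-1]); return im
E
python3 - <<'E'
from h import *
np.set_printoptions(precision=3,suppress=True)
ims=[save(n,f"pics/{n}0.png") for n in("scene","side","wrist")]
cv2.imwrite("pics/all0.png",cv2.resize(np.hstack(ims[:2])[:,:,::-1],(800,300)))
for n in("scene","side","wrist"):
    f,cx,cy,R,t=cam(n); print(n,f,cx,cy,-R.T@t,R[2])
    for l in("long_a","short","tray","board","margin_left","margin_right"):
        print(l,[(np.round(d["position"],1).tolist(),round(d["confidence"],2)) for d in bot.landmark_of(n,l)])
print(bot.state()["time_s"])
E
```

```text
scene 465.374728748828 259.4652263931714 200.53527816420973 [1.126 0.317 1.195] [-0.464 -0.217 -0.859]
long_a [([277.2, 286.6], 0.96), ([387.1, 264.1], 0.95), ([325.6, 331.6], 0.91), ([323.5, 241.8], 0.64), ([299.0, 169.9], 0.61), ([304.4, 225.9], 0.54)]
short [([279.3, 213.5], 0.78)]
tray [([301.4, 237.9], 0.79)]
board [([181.1, 189.6], 0.79)]
margin_left [([211.1, 195.8], 0.87)]
margin_right [([154.2, 181.2], 0.63), ([300.8, 238.6], 0.28), ([383.4, 182.1], 0.27)]
side 390.25319785324723 252.91074953233095 186.1534924495758 [ 0.456 -0.71   0.962] [ 0.037  0.623 -0.781]
long_a [([257.1, 156.7], 0.84), ([313.1, 146.3], 0.76), ([200.3, 180.5], 0.76), ([319.1, 113.8], 0.73), ([256.9, 135.3], 0.46), ([246.1, 107.8], 0.45)]
short [([169.4, 316.4], 0.74), ([254.6, 168.1], 0.53)]
tray [([259.2, 157.3], 0.62)]
board [([286.5, 260.3], 0.92)]
margin_left [([256.3, 132.2], 0.73), ([271.4, 228.5], 0.58), ([254.0, 169.2], 0.4)]
margin_right [([295.7, 286.6], 0.87)]
wrist 276.525361771657 253.95187415392562 189.97036295646254 [0.576 0.069 0.373] [-0.    -0.276 -0.961]
long_a [([197.2, 5.8], 0.85), ([379.3, 9.2], 0.79), ([56.5, 99.7], 0.76)]
short [([194.7, 86.3], 0.57)]
tray [([219.5, 19.1], 0.72)]
board [([245.6, 290.1], 0.63)]
margin_left [([230.9, 248.4], 0.56)]
margin_right []
1.05
```

View pics/scene0.png

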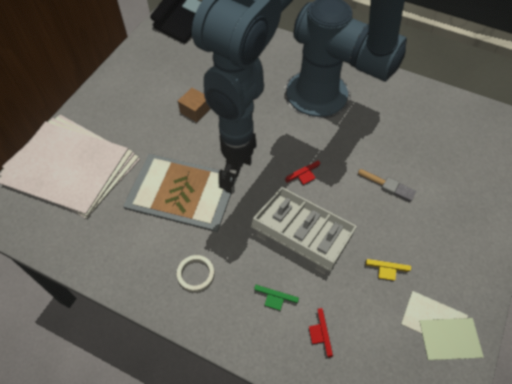

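View pics/side0.png

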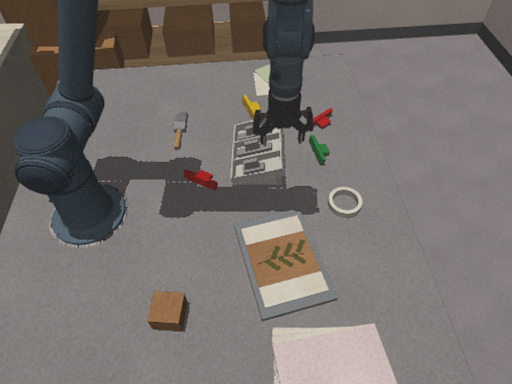

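The scene picture shows the grey weights in the tray at about (281,210), (306,225) and (329,237). The first looks short and the other two long. The possible mix-ups are coloured: green (275,297), yellow (388,268), and red (305,172) and (322,332). I choose the two grey ones and check them in a crop.

Run:
```python
from h import *
np.set_printoptions(precision=4,suppress=True)
a=cv2.imread("pics/scene0.png"); b=cv2.imread("pics/side0.png")
A=cv2.resize(a[180:275,240:365],(500,380),interpolation=cv2.INTER_CUBIC)
B=cv2.resize(a[150:235,118:243],(500,340),interpolation=cv2.INTER_CUBIC)[:, :300]
C=cv2.resize(b[115:190,225:295],(280,300),interpolation=cv2.INTER_CUBIC)
cv=np.zeros((600,800,3),np.uint8)
cv[:380,:500]=A; cv[:300,510:790]=C
D=cv2.resize(b[205:320,228:338],(287,300),interpolation=cv2.INTER_CUBIC); cv[300:600,510:797]=D
cv[385:600,:320]=cv2.resize(a[150:235,118:243],(320,215))
cv2.imwrite("pics/crop0.png",cv)
print("tray scene",onz("scene",(301.4,237.9),0),"board",onz("scene",(181.1,189.6),0),"side",onz("side",(286.5,260.3),0),onz("side",(259.2,157.3),0))
for n,p in(("scene",(211.1,195.8)),("side",(271.4,228.5)),("scene",(154.2,181.2)),("side",(295.7,286.6))): print(n,onz(n,p,.017))
# outlines
for n in("scene","side"):
  for l in("board","tray"):
    o=bot.outline_of(n,l)[0]; m=o["pixels"].astype(np.uint8)
    c=max(cv2.findContours(m,0,2)[0],key=cv2.contourArea); q=cv2.approxPolyDP(cv2.convexHull(c),5,True)[:,0]
    print(n,l,[ (p.tolist(),onz(n,p,.015 if l=="board" else .06)[:2].round(3).tolist()) for p in q])
```

```text
tray scene [0.5391 0.1772 0.    ] board [ 0.5519 -0.214   0.    ] side [ 0.5715 -0.2098  0.    ] [ 0.5319  0.1792 -0.    ]
scene [ 0.5392 -0.1158  0.017 ]
side [ 0.5402 -0.1148  0.017 ]
scene [ 0.5704 -0.2943  0.017 ]
side [ 0.5829 -0.2952  0.017 ]
scene board [([149, 154], [0.491, -0.365]), ([217, 170], [0.449, -0.146]), ([229, 194], [0.509, -0.072]), ([217, 230], [0.63, -0.046]), ([124, 207], [0.685, -0.325])]
scene tray [([281, 187], [0.445, 0.066]), ([355, 226], [0.469, 0.302]), ([325, 273], [0.635, 0.28]), ([257, 236], [0.617, 0.074]), ([252, 221], [0.582, 0.041])]
side board [([296, 208], [0.621, -0.049]), ([335, 298], [0.677, -0.333]), ([262, 320], [0.489, -0.373]), ([234, 224], [0.435, -0.088])]
side tray [([235, 125], [0.459, 0.28]), ([281, 130], [0.611, 0.24]), ([278, 184], [0.573, 0.011]), ([233, 185], [0.44, 0.02])]
```

View pics/crop0.png

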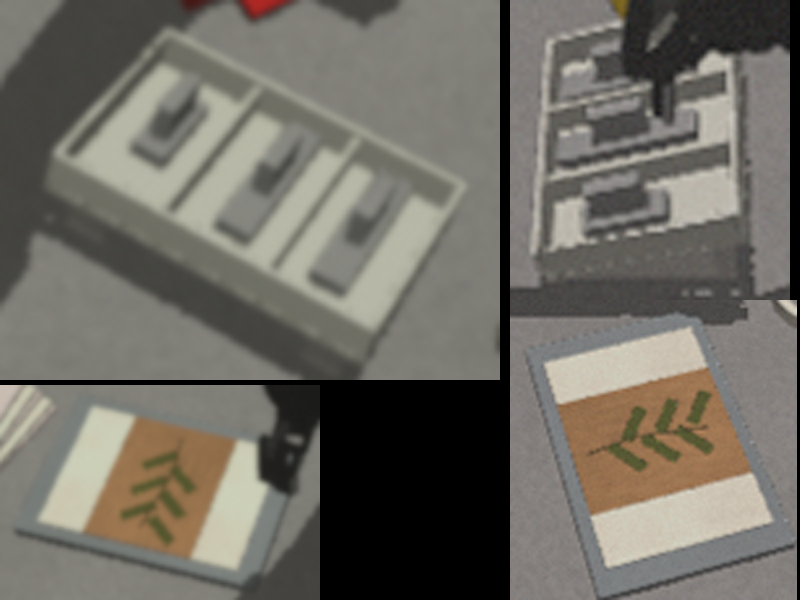

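The crop confirms that the -y compartment holds the short weight and the middle and +y compartments hold the long ones. The card's corners are clear. Next I fit the poses of the tray and board.

```bash
cat > fit.py <<'E'
from h import *
from scipy.optimize import least_squares
np.set_printoptions(precision=4,suppress=True)
def fit(obs,p0,cams={}):
    # obs: list (cam, local xyz, pixel); p=(x,y,yaw)
    def r(p):
        c,s=np.cos(p[2]),np.sin(p[2]); o=[]
        for n,L,px in obs:
            o.append(proj(n,[p[0]+c*L[0]-s*L[1],p[1]+s*L[0]+c*L[1],L[2]],cams.get(n))-px)
        return np.concatenate(o)
    s=least_squares(r,p0,loss="soft_l1"); return s.x,r(s.x).reshape(-1,2)
E
python3 - <<'E'
from fit import *
H,L=(.0679,.0925),(-.0892,.0422); w=.1225
C={n:cam(n) for n in("scene","side")}
o=[("scene",(L[0],-w,L[1]),(282.5,188)),("scene",(L[0],w,L[1]),(355.5,226.2)),("scene",(H[0],-w,H[1]),(255,218.7)),
("side",(L[0],w,L[1]),(234.3,125.5)),("side",(H[0],-w,H[1]),(283,168.8)),("side",(L[0],-w,L[1]),(231.75,178.8))]
o2=[("scene",(H[0],w,H[1]),(333,263.7))]
p,r=fit(o+o2,[.54,.178,-.1],C); print("tray",p,r.tolist())
z=.017
o=[("side",(-.085,.12,z),(241.4,228.8)),("side",(.085,.12,z),(297,215)),("side",(.085,-.12,z),(328.8,289.3)),("side",(-.085,-.12,z),(264.8,307.3)),
("scene",(-.085,-.12,z),(152.4,157.9)),("scene",(.085,-.12,z),(132.8,203.8)),("scene",(.085,.12,z),(211,223.2))]
p,r=fit(o,[.56,-.21,.2],C); print("board",p,r.tolist())
s=bot.state();print(s["ee_pos"],s["ee_rot"],s["gripper_width"])
E
```

```text
tray [ 0.5355  0.1744 -0.0971] [[-1.9840405182959557, -0.9029271599838751], [0.5550840549091163, 0.08937346250198175], [-2.9802640324058984, 0.09448424363608865], [0.4500650359012752, -1.5844218480144434], [0.0631149445540018, -1.2918173732547018], [-0.6231456323612292, -0.49521707349026656], [0.16523691673410212, -0.30874586713355257]]
board [ 0.5594 -0.2083  0.1949] [[-0.7548207735017343, -0.22215040546612386], [-0.10976136356146071, -0.3892046444594257], [0.09547697509651698, -0.1037008027380466], [0.30995033120882454, 0.005419196295008533], [1.0800984481246303, 0.3351577608206924], [-0.8572441593915983, -0.03842571814206508], [-0.8517722947862012, -0.3826676744893973]]
[ 0.575  -0.      0.4047] [[ 0.      1.      0.0001]
 [ 1.     -0.      0.    ]
 [ 0.      0.0001 -1.    ]] 0.08578838988315977
```

Request:
{"fn": "drive_tool", "kwargs": {"series": [[4.3,-0.7,0.5,-0.18,4],[8.6,-1.4,1,-0.36,4],[12.9,-2.1,1.5,-0.54,4],[17.1,-2.8,2,-0.72,4],[21.4,-3.5,2.5,-0.9,4]]}}

```text
time_s: 1.88
ee_pos: [0.5397, 0.2153, 0.3797]
ee_rot: [[-0.787, 0.617, 0.0], [0.617, 0.787, 0.0], [-0.0, 0.0, -1.0]]
force: [-0.3, 0.3, 0.1]
gripper_width: 0.0401
finger_force: 0.0
```

Request:
{"fn": "drive_tool", "kwargs": {"series": [[0,0,0,-0.18,3.2],[0,0,0,-0.36,3.2],[0,0,0,-0.54,3.2],[0,0,0,-0.574,3.2],[0,0,0,-0.574,3.2]]}}

```text
time_s: 2.5
ee_pos: [0.5401, 0.214, 0.3797]
ee_rot: [[-0.995, 0.099, 0.0], [0.099, 0.995, 0.0], [-0.0, 0.0, -1.0]]
force: [-0.3, 1.0, 0.9]
gripper_width: 0.0325
finger_force: 0.0
```

Run:
```python
from fit import *
import pickle
s=bot.state();print(s["time_s"],s["ee_pos"],s["ee_rot"],s["gripper_width"],s["joint_positions"])
pickle.dump(cam("wrist"),open("w1.pkl","wb"))
im=save("wrist","pics/w1.png")
cv2.imwrite("pics/w1b.png",cv2.resize(im[:,:,::-1],(800,600),interpolation=cv2.INTER_CUBIC))
for l in("long_a","short"):
    print(l,[(np.round(d["position"],1).tolist(),round(d["confidence"],2)) for d in bot.landmark_of("wrist",l)])
```

```text
2.5 [0.5401 0.214  0.3797] [[-0.9951  0.0988  0.0001]
 [ 0.0988  0.9951  0.    ]
 [-0.0001  0.     -1.    ]] 0.03248460688266202 [15.3569 22.7157  2.5672 69.846  -0.0005 21.0251]
long_a [([426.0, 127.4], 0.88), ([242.3, 296.5], 0.68), ([285.7, 158.2], 0.65), ([218.4, 155.6], 0.65)]
short [([149.2, 157.3], 0.92)]
```

View pics/w1b.png

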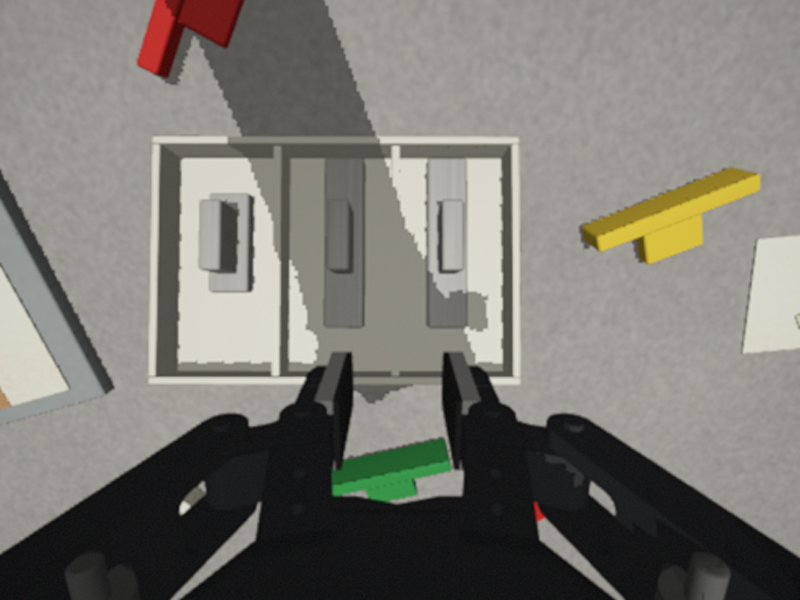

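The wrist picture (800x600 scale) shows the tray square on. The long bars are at about (344,243) and (447,243), resting against the low wall, and the short weight is at (228,243) in the left compartment. I refine the tray pose and the bar poses.

Run:
```python
from fit import *
import pickle
W=pickle.load(open("w1.pkl","rb")); k=1/1.5625
sa,ca=np.sin(.31),np.cos(.31)
loc=lambda u,v,h:(u*ca-h*sa,v,.034+u*sa+h*ca)
q=lambda a,b:((a+.5)*k-.5,(b+.5)*k-.5)
o=[("w",loc(-.0825,-.1225,.035),q(152,137)),("w",loc(-.0825,.1225,.035),q(519,137)),("w",loc(.0825,-.1225,.035),q(149,383)),("w",loc(.0825,.1225,.035),q(519,383))]
p,r=fit(o,[.54,.178,-.1],{"w":W}); print("tray",p,r.tolist())
def solve(pts):
    def res(x):
        out=[]
        for (a,b,h),px in pts:
            c,s=np.cos(x[2]),np.sin(x[2]); X=loc(x[0]+c*a-s*b,x[1]+s*a+c*b,.005+h)
            C,S=np.cos(p[2]),np.sin(p[2])
            out.append(proj("w",[p[0]+C*X[0]-S*X[1],p[1]+S*X[0]+C*X[1],X[2]],W)-px)
        return np.concatenate(out)
    s=least_squares(res,[-.017,pts[0][2] if len(pts[0])>2 else .04,0]); return s.x,np.abs(res(s.x)).max()
for l,rr in((325,364),(428,466.5)):
    x,e=solve([((-.06,-.014,.014),q(l,158)),((-.06,.014,.014),q(rr,158)),((.06,-.014,.014),q(l-1,327)),((.06,.014,.014),q(rr,327))])
    C,S=np.cos(p[2]),np.sin(p[2])
    for h in(.014,.024,.045):
        X=loc(x[0],x[1],.005+h); G=[p[0]+C*X[0]-S*X[1],p[1]+S*X[0]+C*X[1],X[2]]
        print("bar",x,e,"h",h,np.array(G),"px800",(proj("w",G,W)+.5)/k-.5)
```

```text
tray [ 0.5326  0.1732 -0.098 ] [[-0.637170965359914, -0.7296843768950367], [0.5278518441905362, -0.7312768731991071], [-1.431641539127611, 1.7546860462604457], [1.9773343200773184, 1.6180583947122216]]
bar [-0.0142  0.0041  0.0004] 0.8224722841374188 h 0.014 [0.5137 0.1792 0.0478] px800 [344.2527 241.9689]
bar [-0.0142  0.0041  0.0004] 0.8224722841374188 h 0.024 [0.5107 0.1795 0.0573] px800 [342.4524 239.6271]
bar [-0.0142  0.0041  0.0004] 0.8224722841374188 h 0.045 [0.5043 0.1801 0.0773] px800 [338.2379 234.1451]
bar [-0.0142  0.0757 -0.0065] 0.8856967177851374 h 0.014 [0.5207 0.2504 0.0478] px800 [447.0023 241.9689]
bar [-0.0142  0.0757 -0.0065] 0.8856967177851374 h 0.024 [0.5177 0.2507 0.0573] px800 [448.7308 239.6277]
bar [-0.0142  0.0757 -0.0065] 0.8856967177851374 h 0.045 [0.5113 0.2514 0.0773] px800 [452.7774 234.1471]
```

Request:
{"fn": "drive_tool", "kwargs": {"series": [[1.0,1.2,3,0,2.8],[2.0,2.4,6,0,2.8],[2.9,3.4,9,0,2.8],[2.9,3.4,11.5,0,2.8],[2.9,3.4,11.5,0,2.8]]}}

```text
time_s: 3.28
ee_pos: [0.5132, 0.2503, 0.2628]
ee_rot: [[-0.995, 0.097, -0.004], [0.097, 0.995, -0.002], [0.004, -0.002, -1.0]]
force: [0.0, 0.2, 0.6]
gripper_width: 0.0278
finger_force: 0.0
```

Run:
```python
from fit import *
s=bot.state();print(s["time_s"],s["ee_pos"],s["gripper_width"])
im=save("wrist","pics/w2.png"); im2=save("side","pics/s2.png")
cv2.imwrite("pics/w2b.png",np.vstack([cv2.resize(im[:,:,::-1],(480,360)),cv2.resize(im2[100:200,200:360,::-1],(480,240))]) if 0 else np.hstack([cv2.resize(im[:,:,::-1],(480,360)),cv2.resize(im2[110:200,220:300,::-1],(320,360),interpolation=cv2.INTER_CUBIC)]))
```

```text
3.275 [0.5132 0.2503 0.2628] 0.0278200728485594
```

View pics/w2b.png

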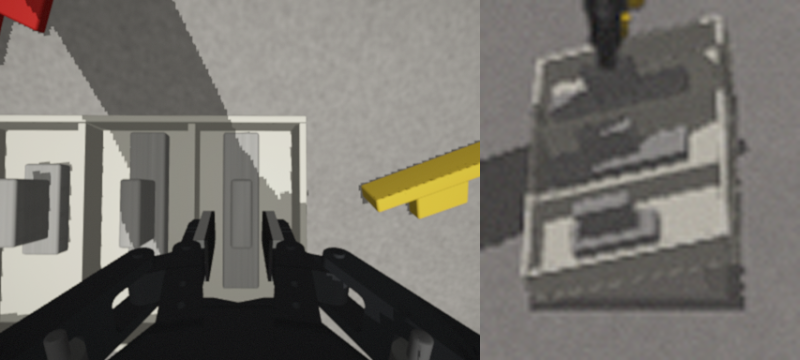

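The fingers straddle the rib centrally, with inner edges at columns 212 and 268 and the rib at 231–251. I check the position along the rib.

Run:
```python
from fit import *
C=cam("wrist"); k=480/512
for h in([.5113,.2514,.0773],[.5147,.251,.0668]): print(proj("w",h,C)*k)
print("row of rib top rows 180-248 ->",onz("w",(241/k,180/k),.0773,C),onz("w",(241/k,248/k),.0773,C))
s=bot.state();print(s["ee_pos"])
```

```text
[239.5314 208.6517]
[239.3217 207.326 ]
row of rib top rows 180-248 -> [0.4921 0.2542 0.0773] [0.54   0.2497 0.0773]
[0.5147 0.2506 0.2654]
```

Request:
{"fn": "drive_tool", "kwargs": {"series": [[-0.2,0,1.2,0,2.8],[-0.2,0,2.4,0,2.8],[-0.2,0,3.6,0,2.8],[-0.2,0,3.6,0,2.8]], "squeeze": 60}}

```text
time_s: 3.88
ee_pos: [0.5156, 0.2501, 0.2272]
ee_rot: [[-0.995, 0.097, -0.003], [0.097, 0.995, -0.001], [0.003, -0.001, -1.0]]
force: [0.2, -0.6, -0.1]
gripper_width: 0.0276
finger_force: 0.0
```

Request:
{"fn": "drive_tool", "kwargs": {"series": [[0,0,0,0,0.8],[0,0,0,0,0.8],[0,0,0,0,0.8],[0,0,0,0,0.8]]}}

```text
time_s: 4.38
ee_pos: [0.5163, 0.2505, 0.2287]
ee_rot: [[-0.995, 0.097, -0.0], [0.097, 0.995, 0.0], [0.0, 0.0, -1.0]]
force: [-0.3, 1.4, -3.1]
gripper_width: 0.0132
finger_force: 60.9
```

Request:
{"fn": "drive_tool", "kwargs": {"series": [[0,0,-1,0,0.8],[0,0,-3,0,0.8],[0,0,-6,0,0.8],[0,0,-9,0,0.8],[0,0,-12,0,0.8]]}}

```text
time_s: 5.0
ee_pos: [0.5162, 0.2502, 0.35]
ee_rot: [[-0.995, 0.097, -0.0], [0.097, 0.995, -0.001], [0.0, -0.001, -1.0]]
force: [0.5, -0.2, -5.5]
gripper_width: 0.0132
finger_force: 60.5
```

Run:
```python
from fit import *
s=bot.state();print(s["time_s"],s["ee_pos"],s["gripper_width"],s["force"],s["moment"])
im=save("wrist","pics/w3.png"); im2=save("side","pics/s3.png")
cv2.imwrite("pics/w3b.png",np.hstack([cv2.resize(im[:,:,::-1],(480,360)),cv2.resize(im2[40:200,200:340,::-1],(315,360),interpolation=cv2.INTER_CUBIC)]))
# target: board pose, right margin centre local (0,-.0925)
b=np.array([.5594,-.2083]);y=.1949;c,S=np.cos(y),np.sin(y)
for v in(-.0925,.0925): print(b+[-S*v,c*v])
```

```text
5.0 [0.5162 0.2502 0.35  ] 0.013224512184740503 [ 0.4908 -0.2    -5.5145] [-0.0327 -0.0671  0.0173]
[ 0.5773 -0.299 ]
[ 0.5415 -0.1176]
```

View pics/w3b.png

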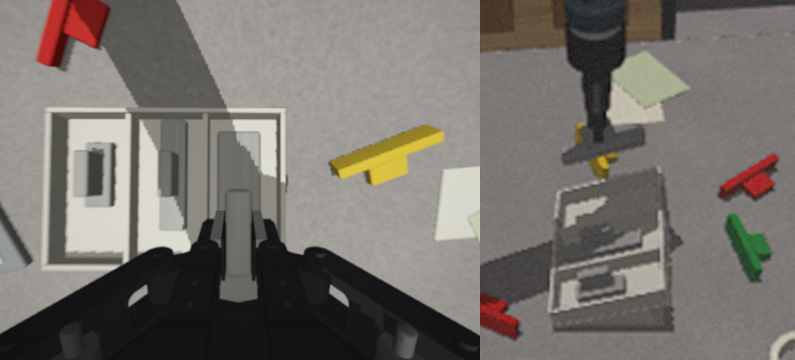

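The side view shows the bar held with its low end toward the base. I carry it to the right margin.

Request:
{"fn": "drive_tool", "kwargs": {"series": [[-0.5,-2.4,0,-0.02,0.8],[-1.4,-6.5,0,-0.05,0.8],[-2.4,-11.5,0,-0.08,0.8],[-3.5,-16.5,0,-0.11,0.8],[-4.5,-21.5,0,-0.14,0.8]]}}

```text
time_s: 5.72
ee_pos: [0.54, 0.0305, 0.3474]
ee_rot: [[-0.999, -0.044, -0.002], [-0.044, 0.999, -0.0], [0.002, -0.0, -1.0]]
force: [0.8, -0.2, -4.2]
gripper_width: 0.0128
finger_force: 60.7
```

```bash
cat > go.py <<'E'
import sys
from fit import *
s=bot.state(); p=np.array(s["ee_pos"]);R=np.array(s["ee_rot"])
T=np.array(list(map(float,sys.argv[1:4]))); yaw=float(sys.argv[4])
cur=np.arctan2(-R[1,0],-R[0,0])
print(s["time_s"],"pos",p,"shift cm",100*R.T@(T-p),"turn",-(yaw-cur),"F",s["force"],s["gripper_width"],s["finger_force"])
E
python3 go.py .5773 -.299 .35 .195
```

```text
5.725 pos [0.54   0.0305 0.3474] shift cm [ -2.2723 -33.0784  -0.2614] turn -0.15076414260851861 F [ 0.8463 -0.2272 -4.1735] 0.01276061146324343 60.70206642150879
```

Request:
{"fn": "drive_tool", "kwargs": {"series": [[-0.4,-5,0,-0.03,0.8],[-0.7,-10,0,-0.06,0.8],[-1.0,-15,0,-0.09,0.8],[-1.4,-20,0,-0.12,0.8],[-1.7,-25,0,-0.15,0.8]]}}

```text
time_s: 6.35
ee_pos: [0.5678, -0.2185, 0.3471]
ee_rot: [[-0.981, -0.193, -0.002], [-0.193, 0.981, 0.001], [0.002, 0.001, -1.0]]
force: [0.7, 0.7, -5.0]
gripper_width: 0.0127
finger_force: 60.7
```

Request:
{"fn": "drive_tool", "kwargs": {"series": [[0.6,-4,1.5,0,0.8],[0.6,-7,4,0,0.8],[0.6,-8,7,0,0.8],[0.6,-8,9,0,0.8],[0.6,-8,9,0,0.8]]}}

```text
time_s: 6.98
ee_pos: [0.576, -0.2959, 0.2549]
ee_rot: [[-0.981, -0.191, -0.006], [-0.192, 0.981, 0.004], [0.005, 0.005, -1.0]]
force: [-0.6, 1.3, -5.0]
gripper_width: 0.013
finger_force: 60.6
```

```bash
python3 go.py .5773 -.299 .24 .195
```

```text
6.975 pos [ 0.576  -0.2959  0.2549] shift cm [-0.0739 -0.3382  1.4921] turn -0.0022893318941216156 F [-0.6269  1.2831 -5.0273] 0.01302851563015569 60.560009479522705
```

Request:
{"fn": "drive_tool", "kwargs": {"series": [[0,-0.2,0.6,0,0.8],[0,-0.3,1.2,0,0.8],[0,-0.3,1.8,0,0.8],[0,-0.3,2.2,0,0.8],[0,-0.3,2.2,0,0.8]], "squeeze": 30}}

```text
time_s: 7.6
ee_pos: [0.5781, -0.2993, 0.2363]
ee_rot: [[-0.981, -0.192, -0.001], [-0.192, 0.981, 0.0], [0.001, 0.001, -1.0]]
force: [1.3, 0.3, -5.0]
gripper_width: 0.0132
finger_force: 60.6
```

```bash
python3 go.py .5773 -.299 .2125 .195
python3 - <<'E'
from fit import *
im2=save("side","pics/s4.png"); im=save("scene","pics/c4.png")
cv2.imwrite("pics/4b.png",np.hstack([cv2.resize(im2[190:330,210:350,::-1],(420,420),interpolation=cv2.INTER_CUBIC),cv2.resize(im[110:240,110:240,::-1],(370,420),interpolation=cv2.INTER_CUBIC)]))
E
```

```text
7.6 pos [ 0.5781 -0.2993  0.2363] shift cm [0.0698 0.0462 2.3834] turn -0.001690284152906285 F [ 1.3441  0.3347 -4.9904] 0.013191018091638819 60.64282536506653
```

View pics/4b.png

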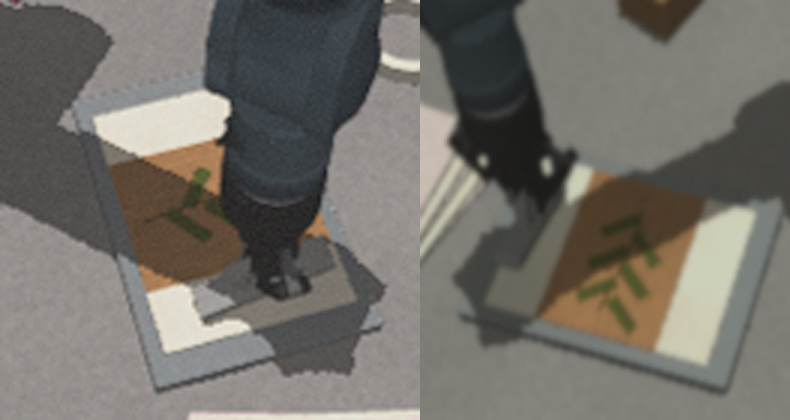

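The bar hangs over the right margin and parallel to it, with the low end toward the base. I lower it slowly so it pivots flat.

Request:
{"fn": "drive_tool", "kwargs": {"series": [[0,0,0.2,0,1.0],[0,0,0.4,0,1.0],[0,0,0.6,0,1.0],[0,0,0.8,0,1.0],[0,0,1.0,0,1.0]], "squeeze": 25}}

```text
time_s: 8.32
ee_pos: [0.5787, -0.2995, 0.2283]
ee_rot: [[-0.981, -0.192, 0.002], [-0.192, 0.981, -0.001], [-0.002, -0.001, -1.0]]
force: [-0.5, 4.6, 7.9]
gripper_width: 0.0132
finger_force: 62.3
```

Request:
{"fn": "drive_tool", "kwargs": {"series": [[0,0,0.2,0,1.0],[0,0,0.4,0,1.0],[0,0,0.6,0,1.0],[0,0,0.8,0,1.0],[0,0,0.8,0,1.0]]}}

```text
time_s: 8.95
ee_pos: [0.5818, -0.2989, 0.2234]
ee_rot: [[-0.981, -0.193, 0.012], [-0.193, 0.981, 0.0], [-0.012, -0.002, -1.0]]
force: [5.7, 6.7, 11.6]
gripper_width: 0.0124
finger_force: 63.5
```

Request:
{"fn": "drive_tool", "kwargs": {"series": [[0,0,0.2,0,0.5],[0,0,0.4,0,0.5],[0,0,0.6,0,0.5]], "squeeze": 20}}

```text
time_s: 9.32
ee_pos: [0.5835, -0.2993, 0.2189]
ee_rot: [[-0.981, -0.194, 0.017], [-0.194, 0.981, -0.001], [-0.017, -0.004, -1.0]]
force: [10.0, 7.2, 17.3]
gripper_width: 0.0128
finger_force: 64.6
```

```bash
python3 go.py .5773 -.299 .2125 .195
python3 - <<'E'
from fit import *
print(bot.state()["moment"])
im2=save("side","pics/s5.png"); im=save("scene","pics/c5.png")
cv2.imwrite("pics/5b.png",np.hstack([cv2.resize(im2[240:330,240:350,::-1],(490,400),interpolation=cv2.INTER_CUBIC),cv2.resize(im[140:240,120:197,::-1],(308,400),interpolation=cv2.INTER_CUBIC)]))
E
```

```text
9.325 pos [ 0.5835 -0.2993  0.2189] shift cm [0.6092 0.1475 0.6251] turn 0.00031174771329881 F [ 9.9553  7.1549 17.2618] 0.012834295302027702 64.64136242866516
[ 1.5279 -1.1367 -0.3017]
```

View pics/5b.png

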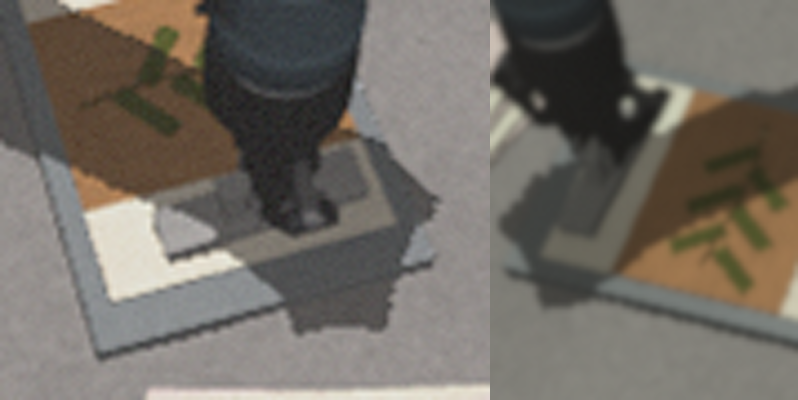

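Request:
{"fn": "drive_tool", "kwargs": {"series": [[0.1,0,0.2,0,0.5],[0.2,0,0.4,0,0.5],[0.3,0,0.6,0,0.5],[0.3,0,0.6,0,0.5]]}}

```text
time_s: 9.93
ee_pos: [0.5816, -0.3014, 0.2138]
ee_rot: [[-0.981, -0.194, 0.02], [-0.194, 0.981, -0.005], [-0.019, -0.009, -1.0]]
force: [10.4, 4.0, 13.4]
gripper_width: 0.0128
finger_force: 64.9
```

```bash
python3 go.py .5773 -.299 .2125 .195
```

```text
9.925 pos [ 0.5816 -0.3014  0.2138] shift cm [0.3733 0.3162 0.1215] turn 0.0003348939025018538 F [10.3756  4.0053 13.3976] 0.012817510653045925 64.92589831352234
```

Request:
{"fn": "drive_tool", "kwargs": {"series": [[0,0,0.15,0,0.5],[0,0,0.3,0,0.5],[0,0,0.3,0,0.5]]}}

```text
time_s: 10.3
ee_pos: [0.5813, -0.3017, 0.2106]
ee_rot: [[-0.981, -0.194, 0.019], [-0.194, 0.981, -0.006], [-0.017, -0.01, -1.0]]
force: [10.1, 2.1, 13.3]
gripper_width: 0.0128
finger_force: 65.2
```

```bash
python3 go.py .5773 -.299 .2125 .195
python3 - <<'E'
from fit import *
print(bot.state()["moment"])
im2=save("side","pics/s6.png"); im=save("scene","pics/c6.png")
cv2.imwrite("pics/6b.png",np.hstack([cv2.resize(im2[240:330,240:350,::-1],(490,400),interpolation=cv2.INTER_CUBIC),cv2.resize(im[140:240,120:197,::-1],(308,400),interpolation=cv2.INTER_CUBIC)]))
E
```

```text
10.3 pos [ 0.5813 -0.3017  0.2106] shift cm [ 0.3405  0.3435 -0.2002] turn 1.750331333494337e-05 F [10.0766  2.0797 13.2964] 0.012830860563614646 65.24069309234619
[ 0.5369 -1.2729 -0.0656]
```

View pics/6b.png

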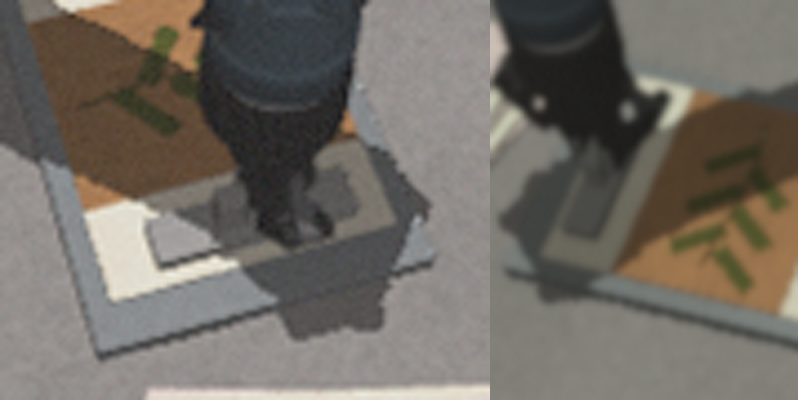

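Request:
{"fn": "drive_tool", "kwargs": {"series": [[0,0,0.15,0,0.5],[0,0,0.3,0,0.5],[0,0,0.3,0,0.5]]}}

```text
time_s: 10.78
ee_pos: [0.5814, -0.3017, 0.2102]
ee_rot: [[-0.981, -0.194, 0.02], [-0.194, 0.981, -0.007], [-0.019, -0.011, -1.0]]
force: [6.4, 5.6, 27.6]
gripper_width: 0.0128
finger_force: 67.2
```

```bash
python3 go.py .5773 -.299 .2125 .195; python3 -c "
from h import *
print(bot.state()['moment'])"
```

```text
10.775 pos [ 0.5814 -0.3017  0.2102] shift cm [ 0.3479  0.3434 -0.2395] turn 0.0002110085306271381 F [ 6.3652  5.5832 27.6145] 0.012761598902208347 67.23247289657593
[ 1.280368   -0.29179496  0.01188528]
```

The force jumped and the moment dropped with almost no travel, so the bar is flat. I unload, then open.

Request:
{"fn": "drive_tool", "kwargs": {"series": [[0,0,-0.2,0,0.5],[0,0,-0.4,0,0.5],[0,0,-0.5,0,0.5]]}}

```text
time_s: 11.15
ee_pos: [0.5793, -0.3017, 0.2104]
ee_rot: [[-0.981, -0.193, 0.013], [-0.193, 0.981, -0.006], [-0.011, -0.008, -1.0]]
force: [5.0, -0.8, 3.9]
gripper_width: 0.0126
finger_force: 63.8
```

Request:
{"fn": "drive_tool", "kwargs": {"series": [[0,0,0,0,1.6],[0,0,0,0,2.2],[0,0,-0.3,0,3.0],[0,0,-1.5,0,3.0],[0,0,-4,0,3.0]]}}

```text
time_s: 11.78
ee_pos: [0.5746, -0.2997, 0.2453]
ee_rot: [[-0.981, -0.192, -0.003], [-0.192, 0.981, 0.002], [0.002, 0.002, -1.0]]
force: [-0.1, -0.8, -0.4]
gripper_width: 0.03
finger_force: 0.0
```

Request:
{"fn": "drive_tool", "kwargs": {"series": [[0,1,-5,0,2.8],[0,4,-10,0,2.8],[0,9,-13,0,2.8],[0,14,-13,0,2.8],[0,19,-13,0,2.8]]}}

```text
time_s: 12.4
ee_pos: [0.5384, -0.1123, 0.3772]
ee_rot: [[-0.981, -0.192, 0.002], [-0.192, 0.981, -0.0], [-0.002, -0.001, -1.0]]
force: [1.1, 1.0, -0.2]
gripper_width: 0.0284
finger_force: 0.0
```

```bash
python3 go.py .5077 .1798 .27 -.098
python3 - <<'E'
from fit import *
C={n:cam(n) for n in("scene","side")}
for n in C:
    im=save(n,f"pics/{n}7.png")
    print(n,[(np.round(d["position"],1).tolist(),round(d["confidence"],2),onz(n,d["position"],.017)[:2]) for d in bot.landmark_of(n,"long_a")])
E
```

```text
12.4 pos [ 0.5384 -0.1123  0.3772] shift cm [-2.5592 29.2618 10.7027] turn 0.29083030672896026 F [ 1.0587  1.0469 -0.1587] 0.02840296306719123 0.0
scene [([384.8, 265.6], 0.94, array([0.5234, 0.4168])), ([303.4, 230.4], 0.89, array([0.5232, 0.1748])), ([298.7, 170.5], 0.87, array([0.34  , 0.0802])), ([326.2, 331.1], 0.68, array([0.7601, 0.3397])), ([279.1, 288.1], 0.67, array([0.7096, 0.1851])), ([148.5, 183.6], 0.59, array([ 0.5853, -0.3049]))]
side [([293.8, 287.3], 0.78, array([ 0.5778, -0.2966])), ([314.3, 148.5], 0.75, array([0.7178, 0.1855])), ([197.2, 181.2], 0.66, array([0.3274, 0.0806])), ([255.7, 152.8], 0.61, array([0.5209, 0.1849])), ([316.5, 115.6], 0.56, array([0.7549, 0.3473])), ([168.1, 314.4], 0.29, array([ 0.2594, -0.3395]))]
```

Request:
{"fn": "drive_tool", "kwargs": {"series": [[-0.5,5.5,0,0.06,2.8],[-1.0,11,0,0.12,2.8],[-1.6,17,0,0.18,2.8],[-2.2,23,0,0.24,2.8],[-2.7,29.2,0,0.29,2.8]]}}

```text
time_s: 13.22
ee_pos: [0.5101, 0.1788, 0.376]
ee_rot: [[-0.995, 0.101, 0.001], [0.101, 0.995, -0.0], [-0.001, -0.0, -1.0]]
force: [1.0, -0.4, 0.1]
gripper_width: 0.028
finger_force: 0.0
```

Request:
{"fn": "drive_tool", "kwargs": {"series": [[0,0,3,0,2.8],[0,0,7,0,2.8],[0,0,10,0,2.8],[0,0,11,0,2.8],[0,0,11,0,2.8]]}}

```text
time_s: 13.85
ee_pos: [0.5098, 0.1775, 0.2657]
ee_rot: [[-0.995, 0.098, -0.001], [0.098, 0.995, -0.0], [0.0, -0.0, -1.0]]
force: [-0.4, -0.3, 0.5]
gripper_width: 0.0281
finger_force: 0.0
```

```bash
python3 go.py .5095 .1798 .229 -.098
python3 - <<'E'
from fit import *
C=cam("wrist"); im=save("wrist","pics/w8.png")
T=np.array([.5043,.1801,.0773]); print("pred rib top px",proj("w",T,C))
g=cv2.cvtColor(im,cv2.COLOR_RGB2GRAY)
for r in(205,215,225):
    print(r,g[r,215:305:2].tolist())
c=round(proj("w",T,C)[0]); print("col",c,g[150:290:3,c].tolist())
E
```

```text
13.85 pos [0.5098 0.1775 0.2657] shift cm [0.05   0.2305 3.6666] turn 2.6113690871562567e-05 F [-0.3754 -0.3001  0.4562] 0.02813576426634532 0.0
pred rib top px [258.3761 219.2581]
205 [139, 140, 139, 139, 138, 139, 140, 140, 139, 139, 141, 122, 99, 109, 110, 102, 93, 107, 110, 111, 113, 115, 112, 111, 113, 111, 94, 99, 106, 107, 94, 140, 139, 140, 139, 139, 140, 139, 138, 198, 220, 219, 147, 88, 81]
215 [139, 139, 138, 139, 139, 139, 138, 139, 139, 140, 141, 120, 98, 110, 111, 103, 94, 107, 110, 112, 114, 114, 113, 111, 113, 110, 96, 97, 107, 107, 94, 139, 140, 139, 139, 139, 139, 139, 139, 138, 139, 139, 139, 87, 82]
225 [135, 94, 92, 94, 94, 78, 64, 125, 140, 140, 140, 120, 98, 110, 111, 100, 93, 108, 112, 113, 115, 115, 113, 109, 112, 110, 96, 98, 108, 107, 95, 139, 118, 64, 84, 93, 93, 93, 94, 133, 138, 139, 139, 88, 81]
col 258 [104, 105, 104, 104, 104, 105, 106, 104, 104, 105, 105, 91, 113, 113, 113, 113, 113, 113, 114, 114, 114, 114, 115, 114, 114, 114, 114, 113, 113, 113, 113, 113, 112, 111, 111, 95, 107, 106, 106, 105, 106, 106, 106, 105, 105, 105, 105]
```

Request:
{"fn": "drive_tool", "kwargs": {"series": [[0.1,0.18,1.2,0,2.8],[0.1,0.18,2.4,0,2.8],[0.1,0.18,3.6,0,2.8],[0.1,0.18,3.6,0,2.8]], "squeeze": 30}}

```text
time_s: 14.4
ee_pos: [0.5076, 0.1798, 0.2283]
ee_rot: [[-0.995, 0.097, -0.003], [0.097, 0.995, -0.001], [0.003, -0.001, -1.0]]
force: [0.1, -0.4, -0.3]
gripper_width: 0.0283
finger_force: 0.0
```

Request:
{"fn": "drive_tool", "kwargs": {"series": [[0,0,0,0,0.8],[0,0,0,0,0.8],[0,0,0,0,0.8],[0,0,0,0,0.8]], "squeeze": 30}}

```text
time_s: 14.9
ee_pos: [0.5083, 0.18, 0.2296]
ee_rot: [[-0.995, 0.097, -0.0], [0.097, 0.995, -0.0], [0.0, -0.0, -1.0]]
force: [-0.4, 0.6, -4.3]
gripper_width: 0.0134
finger_force: 34.3
```

Request:
{"fn": "drive_tool", "kwargs": {"series": [[0,0,-1,0,0.8],[0,0,-3,0,0.8],[0,0,-6,0,0.8],[0,0,-9,0,0.8],[0,0,-12,0,0.8]]}}

```text
time_s: 15.52
ee_pos: [0.5083, 0.18, 0.3514]
ee_rot: [[-0.995, 0.097, 0.001], [0.097, 0.995, 0.0], [-0.001, 0.0, -1.0]]
force: [0.2, 0.6, -3.1]
gripper_width: 0.0131
finger_force: 34.2
```

```bash
python3 go.py .5415 -.1176 .26 .195
```

```text
15.525 pos [0.5083 0.18   0.3514] shift cm [ -6.1707 -29.3006   9.1399] turn -0.2917890596248038 F [ 0.1726  0.6153 -3.1072] 0.013054346606511882 34.190255999565125
```

Request:
{"fn": "drive_tool", "kwargs": {"series": [[-0.6,-2.4,0,-0.03,0.8],[-1.5,-6.5,0,-0.08,0.8],[-2.5,-11.5,0,-0.13,0.8],[-3.5,-16.5,0,-0.18,0.8],[-4.5,-21.5,0,-0.23,0.8]]}}

```text
time_s: 16.15
ee_pos: [0.5324, -0.0399, 0.3506]
ee_rot: [[-0.991, -0.135, 0.001], [-0.135, 0.991, -0.0], [-0.001, -0.0, -1.0]]
force: [0.4, -0.3, -3.5]
gripper_width: 0.0133
finger_force: 34.3
```

Request:
{"fn": "drive_tool", "kwargs": {"series": [[-0.4,-3,0,-0.03,0.8],[-0.4,-6,1.5,-0.06,0.8],[-0.4,-7.5,4,-0.06,0.8],[-0.4,-7.8,7,-0.06,0.8],[-0.4,-7.8,9,-0.06,0.8]]}}

```text
time_s: 16.77
ee_pos: [0.5465, -0.1156, 0.259]
ee_rot: [[-0.982, -0.191, -0.001], [-0.191, 0.982, 0.0], [0.001, 0.0, -1.0]]
force: [0.8, 0.2, -4.2]
gripper_width: 0.0136
finger_force: 34.3
```

```bash
python3 go.py .5415 -.1176 .238 .195
```

```text
16.775 pos [ 0.5465 -0.1156  0.259 ] shift cm [ 0.5248 -0.1059  2.0971] turn -0.0027538338765935033 F [ 0.7876  0.2226 -4.1699] 0.013622621746599183 34.25936579704285
```

Request:
{"fn": "drive_tool", "kwargs": {"series": [[0.2,-0.1,0.6,0,0.8],[0.5,-0.1,1.2,0,0.8],[0.5,-0.1,1.8,0,0.8],[0.5,-0.1,2.2,0,0.8],[0.5,-0.1,2.2,0,0.8]]}}

```text
time_s: 17.4
ee_pos: [0.5421, -0.117, 0.2377]
ee_rot: [[-0.981, -0.192, -0.0], [-0.192, 0.981, 0.0], [0.0, 0.0, -1.0]]
force: [-0.2, 0.1, -3.6]
gripper_width: 0.0131
finger_force: 34.2
```

Request:
{"fn": "drive_tool", "kwargs": {"series": [[0,0,0.25,0,0.8],[0,0,0.5,0,0.8],[0,0,0.75,0,0.8],[0,0,1.0,0,0.8],[0,0,1.2,0,0.8]]}}

```text
time_s: 18.02
ee_pos: [0.5438, -0.1171, 0.2275]
ee_rot: [[-0.981, -0.192, 0.006], [-0.192, 0.981, 0.0], [-0.006, -0.001, -1.0]]
force: [1.7, 2.1, 7.3]
gripper_width: 0.0129
finger_force: 35.8
```

Request:
{"fn": "drive_tool", "kwargs": {"series": [[0,0,0.2,0,0.8],[0,0,0.4,0,0.8],[0,0,0.6,0,0.8],[0,0,0.8,0,0.8],[0,0,0.8,0,0.8]]}}

```text
time_s: 18.65
ee_pos: [0.5465, -0.1171, 0.2215]
ee_rot: [[-0.981, -0.193, 0.013], [-0.193, 0.981, 0.0], [-0.013, -0.002, -1.0]]
force: [6.7, 3.9, 9.7]
gripper_width: 0.0134
finger_force: 36.3
```

```bash
python3 go.py .5415 -.1176 .2105 .195; python3 -c "
from h import *
print(bot.state()['moment'])"
```

```text
18.65 pos [ 0.5465 -0.1171  0.2215] shift cm [0.5133 0.0517 1.0923] turn -0.0008123813899791055 F [6.7177 3.8824 9.6891] 0.013363842016568673 36.33177995681763
[ 0.79098975 -0.9483425  -0.17925838]
```

Request:
{"fn": "drive_tool", "kwargs": {"series": [[0.1,0,0.2,0,0.8],[0.2,0,0.4,0,0.8],[0.3,0,0.6,0,0.8],[0.3,0,0.8,0,0.8],[0.3,0,0.8,0,0.8]]}}

```text
time_s: 19.27
ee_pos: [0.5436, -0.1186, 0.2134]
ee_rot: [[-0.981, -0.193, 0.013], [-0.193, 0.981, -0.002], [-0.012, -0.005, -1.0]]
force: [6.8, 2.0, 7.1]
gripper_width: 0.0131
finger_force: 36.6
```

Request:
{"fn": "drive_tool", "kwargs": {"series": [[0,0,0.15,0,0.8],[0,0,0.3,0,0.8],[0,0,0.3,0,0.8]]}}

```text
time_s: 19.65
ee_pos: [0.5438, -0.1186, 0.2115]
ee_rot: [[-0.981, -0.192, 0.014], [-0.193, 0.981, -0.003], [-0.013, -0.005, -1.0]]
force: [4.0, 1.3, 15.3]
gripper_width: 0.0134
finger_force: 37.8
```

```bash
python3 go.py .5415 -.1176 .2105 .195; python3 -c "
from h import *
print(bot.state()['moment'])"
```

```text
19.65 pos [ 0.5438 -0.1186  0.2115] shift cm [0.2062 0.1472 0.094 ] turn -0.001232800325907335 F [ 3.9669  1.2695 15.2786] 0.013352703758701538 37.75601863861084
[ 0.35209656 -0.56355806  0.02575677]
```

Force is rising, so it's nearly flat. One more small press to confirm.

Request:
{"fn": "drive_tool", "kwargs": {"series": [[0,0,0.15,0,0.8],[0,0,0.3,0,0.8],[0,0,0.3,0,0.8]]}}

```text
time_s: 20.02
ee_pos: [0.5437, -0.1186, 0.2113]
ee_rot: [[-0.981, -0.193, 0.015], [-0.193, 0.981, -0.003], [-0.014, -0.006, -1.0]]
force: [-2.8, 3.7, 36.0]
gripper_width: 0.0132
finger_force: 41.0
```

Request:
{"fn": "drive_tool", "kwargs": {"series": [[0,0,-0.2,0,0.8],[0,0,-0.4,0,0.8],[0,0,-0.5,0,0.8]]}}

```text
time_s: 20.4
ee_pos: [0.5423, -0.1185, 0.2114]
ee_rot: [[-0.981, -0.192, 0.009], [-0.192, 0.981, -0.002], [-0.009, -0.004, -1.0]]
force: [4.0, -0.6, 3.9]
gripper_width: 0.0133
finger_force: 36.3
```

Request:
{"fn": "drive_tool", "kwargs": {"series": [[0,0,0,0,1.6],[0,0,0,0,2.2],[0,0,-0.3,0,3.0],[0,0,-1.5,0,3.0],[0,0,-4,0,3.0]]}}

```text
time_s: 21.02
ee_pos: [0.5383, -0.1174, 0.2486]
ee_rot: [[-0.981, -0.192, -0.003], [-0.192, 0.981, 0.001], [0.003, 0.002, -1.0]]
force: [-0.2, -0.2, -0.1]
gripper_width: 0.03
finger_force: 0.0
```

Request:
{"fn": "drive_tool", "kwargs": {"series": [[0,0,-4,0,3],[0,-2,-9,0,3],[0,-5,-13,0,3],[0,-9,-15,0,3],[0,-9,-15,0,3]]}}

```text
time_s: 21.65
ee_pos: [0.5571, -0.2085, 0.4014]
ee_rot: [[-0.982, -0.189, 0.005], [-0.189, 0.982, -0.003], [-0.004, -0.004, -1.0]]
force: [0.2, 0.2, -0.5]
gripper_width: 0.0303
finger_force: 0.0
```

Run:
```python
from fit import *
s=bot.state();print(s["time_s"],s["ee_pos"])
import pickle; pickle.dump(cam("wrist"),open("w9.pkl","wb"))
im=save("wrist","pics/w9.png"); cv2.imwrite("pics/w9b.png",cv2.resize(im[:,:,::-1],(800,600),interpolation=cv2.INTER_CUBIC))
for l in("long_a","margin_left","margin_right"): print(l,[(d["position"],onz("w",d["position"],.017,cam("wrist"))[:2],round(d["confidence"],2)) for d in bot.landmark_of("wrist",l)])
```

```text
21.65 [ 0.5571 -0.2085  0.4014]
long_a [([178.6, 165.2], array([ 0.5731, -0.3016]), 0.94), ([484.0, 314.9], array([0.7135, 0.1797]), 0.66), ([322.5, 166.8], array([ 0.5397, -0.1198]), 0.63), ([503.7, 174.9], array([0.5049, 0.1139]), 0.49)]
margin_left [([330.7, 166.7], array([ 0.5367, -0.1088]), 0.76)]
margin_right [([183.0, 166.9], array([ 0.5732, -0.2943]), 0.93)]
```

View pics/w9b.png

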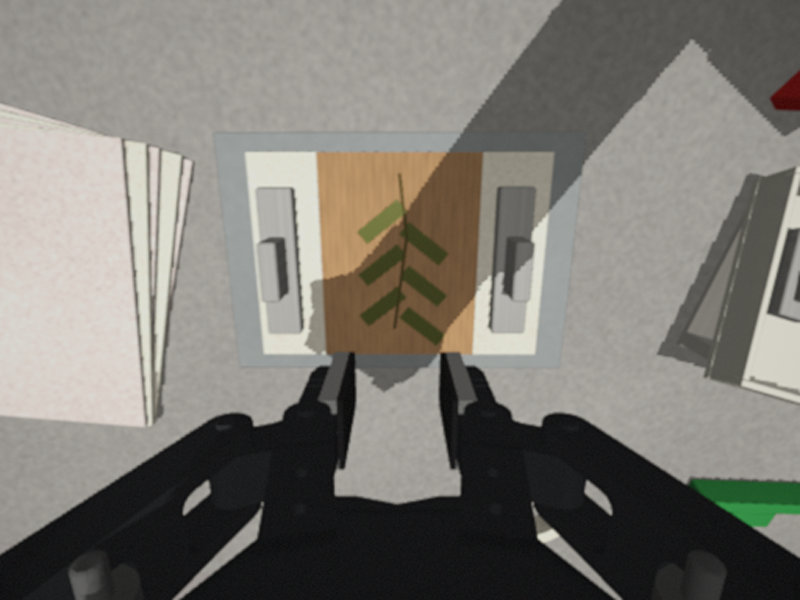

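The final wrist picture shows both bars flat and parallel in their margins, left-hand bar at about (279,260) and right-hand bar at about (514,260). Each is within about 3–7 mm of its margin's middle. The plant is uncovered and the arm is clear.

```bash
python3 -c "
from station import bot
print(bot.sign_off())"
```

```text
the job is handed in; nothing more can be done
None
```

I laid both long weights flat along the card's two margins, each about 3–7 mm off the margin's middle by my measurement, left the short weight and bystanders alone, and handed the job in; the hand-in gave no verdict.

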